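# Refit the dial knob of a bench transformer and switch it on

## Robot

A 6-joint arm with a two-finger parallel gripper is mounted at the origin on the work surface. World frame = base frame: x ahead of the robot, y to its left, z up, the work surface at z = 0. Lengths are in m, angles in rad, forces in N, time in s.
With the tool pointing down it reaches from about 0.35 to 0.8 m from the base axis. Payload 7.3 kg.
Tool frame: the origin (TCP) lies between the finger pads; the fingertips stand 25 mm ahead of it and the grasp point (between the pads) lies 6 mm ahead of it (r.tip_extent is the distance from the TCP to the fingertips, in m); z points along the fingers, y is the line along which they close (so a half turn about z gives the same grasp; the last joint's range is limited). The gripper opens to 85 mm and grips with 20 to 120 N. Pads are 22 mm wide; open, the fingers measure 114 mm over their backs; the gripper's body (76 mm by 85 mm) begins 54 mm behind the grasp point. The pads swing forward as they close: fully open they stand 13 mm farther back than shut.
Start: joints at [-1.314, 0.342, 1.524, -0, 1.275, -0.146], TCP at [0.206, -0.483, 0.256] pointing down, gripper open.
Joint ranges: [-2.53, 2.53], [-0.77, 2.02], [0.04, 2.7], [-1, 4.14], [0.28, 2.66], [-3.11, 3.11]. Speed limits (rad/s): [2.57, 2.57, 3.14, 3.14, 3.14, 3.14].

## Interface

Orientations are given as a unit quaternion [x, y, z, w].
In Python, from workcell import r, command_gripper, optics gives the robot as it stands. The module is installed in compiled form; this text tells all that it offers. Calls block until the motion is done:
- r.reach(position, orientation): joint-space move of the TCP to a pose.
- r.move_straight(position, orientation=None, speed=0.15, max_force=None): straight line of the TCP; orientation=None keeps the orientation; speed is the mean speed in m/s. With max_force (N) it stops when the force on the tool has changed by that much, and returns True; else False.
- r.movej(angles): joint-space move.
- command_gripper(opening, force=None): finger opening in m; force is the grip in N (None keeps the last); returns when the fingers have stopped.
- r.hold(seconds).
- r.solve_ik(position, orientation): joint angles nearest the present ones, or None.
- r.read_state(): the state.
- optics.get_image(name): name is "side" or "top"; returns (picture, depth): 480x640x3 uint8, red, green, blue; 480x640 float32, m along the optical axis (not along the pixel's ray), 0 where there is no reading.
- optics.camera_model(name): a dict with "K" (3x3 intrinsics, pixels), "R" (3x3) and "t" (3): a world point X has camera coordinates R X + t. Camera axes: x right, y down, z forward; pixel columns grow to the right and rows downward; lengths in m; the calibration is good to about 2 mm. A picture is of the moment at which its call begins. camera_model takes no time and is no camera call.
A pose or a line that the arm cannot do raises r.PlanningError and nothing moves.
- r.finish_job(): hands the job in; it is judged then, once.
The state is a dict: "time_s": time; "joint_positions": joint angles; "dq": joint speeds; "tau": joint torques, N m; "eef_pos": TCP position; "eef_rot": TCP orientation; "contact_force": force on the tool from outside, world axes, zero at the start; "torque": the same for the moment, N m; "grip_width": finger opening in m; "grip_force": force on a finger pad.
Only numpy, scipy, OpenCV 4.12 (cv2) and the standard library are available. Lean on these libraries where they do the work, as an engineer would, in place of code of your own. Each camera call takes 0.05 s, during which the arm holds its last target. There are 200 camera calls.

## Task

The big black knob has come off the bench transformer. Put it back on the flat-sided shaft so that it sits fully home on the dial, then turn it until its white line points at the green tab on the dial, and only then throw the red-tipped switch over to its other side, away from the robot. Leave the other things on the bench where they are.

Things in the scene. Friction and masses are not known exactly. Their poses are not given: they have to be found in the camera images.
- knob_center (a point): The loose black knob, upright on the bench: this point is on its axis, half-way up, 27.5 mm above its underside. A round skirt 84 mm across and 10 mm thick carries a bar grip 70 mm long (along x) and 34 mm thick (along y), its top 55 mm above the underside. z up, x towards the white line. Weighs 0.1 to 0.25 kg.
- knob: The same knob and axes, origin at the centre of its underside. From below a D-shaped blind hole runs 36 mm up its axis: 24 mm across the round, the flat 6 mm from the axis on the +x side, the side of the white line.
- pointer (a point): Outer end of the knob's white line, on top of the skirt: 40 mm from the knob's axis along its +x, 10 mm above its underside. The line also runs up the +x end of the bar and along the +x half of its top.
- shaft_tip (a point): Centre of the top of the upright brass shaft, 22 mm across, its flat 5 mm from the axis; x points square through the flat (the black stroke on its end runs that way). The knob goes on only with its white line pointing the same way, to about 0.1 rad and 1 mm. Fully home, knob_center is 0.5 mm below this point; resting on the tip, 27.5 mm above. It turns with 0.1 N m friction and stays where left.
- dial: Black dial plate, 124 mm across, 3 mm thick, fixed on the transformer's top. Origin on the shaft's axis at the plate's underside, 120 mm above the bench; z up, x to the green tab. Its boss, 48 mm across, rises 7 mm above the origin: the knob's underside rests on it; the shaft stands 28 mm above it. At the start the shaft's x is 0.5 to 1.4 rad counter-clockwise, from above, of the dial's x.
- green_tab (a point): The green tab near the rim of the dial, 16 x 10 mm, 54 mm from the shaft's axis along the dial's +x.
- transformer: The bench transformer, a light grey steel case 220 mm (x) x 280 mm (y) x 120 mm tall that does not move. Origin: centre of its underside. z up; the shaft's axis is at (0, +55) mm and the switch at (0, -100) mm on its top.
- switch_tip (a point): Centre of the red ball, 26 mm in diameter, at the end of the switch lever: 70 mm from its pivot, which lies 22 mm above the transformer's top (142 mm above the bench) at (0, -100) mm in the transformer's frame, on a black block 70 x 50 x 25 mm.
- switch (a joint): Angle of the switch lever, rad, about the transformer's y. 0: off, leaning 0.5 rad from upright towards the transformer's -x (the robot). 1.0: on, leaning 0.5 rad towards its +x. Light friction (0.06 N m, about 1 N at the ball); it stays where it is left.
- reel: Bystander: blue solder reel, 66 mm across, 50 mm tall, standing on its flange near the knob; the two may be in each other's place. Origin: centre of its underside.
- multimeter: Bystander: red handheld multimeter with a black face, 170 x 85 x 40 mm, lying flat. Origin: centre of its underside.
- screwdriver: Bystander: yellow-handled screwdriver, 180 mm, lying. Origin: on the underside of it.
- pliers: Bystander: red-handled pliers, 155 mm, lying. Origin: beside the joint, on the underside.
- mug: Bystander: white mug, 80 mm across, 95 mm tall, upright. Origin: centre of its underside.
Things that resemble listed ones, but are neither listed nor needed, are in the scene too. Of the things that look like the knob, take the one that is farthest to the robot's right at the start.

How it is judged:
On the way, in this order (a step that is already met when the one before it is completed fails the run):
1. the knob sits fully home on the shaft (horizontal distance between knob_center and shaft_tip below 0.004 m and z of knob_center in the frame of shaft_tip between -0.006 and 0.003 m and angle between knob_center's own z axis and vertical below 0.1 rad), for 0.2 s.
2. with the knob home, its white line points at the green tab (all of step 1 and x of pointer in the frame of dial above 0.03 m and y of pointer in the frame of dial between -0.005 and 0.005 m), for 0.2 s.
3. the switch is thrown on (value of joint switch above 0.8 rad), for 0.1 s.
At the end, for the whole second after the job is handed in: The knob is on the shaft, upright (within 0.1 rad), within 4 mm of the axis and no more than 3 mm short of its seat; its white line points at the green tab (outer end within 5 mm sideways, about 0.12 rad); the switch is thrown beyond 0.8 of its 1.0 rad; the knob is at rest (all of step 2 and value of joint switch above 0.8 rad and linear speed of knob below 0.02 m/s); the robot touches nothing.
It fails at once if another loose thing on the bench is shifted by more than 30 mm (distance of any of reel, multimeter, screwdriver, pliers, mug from where it was at the start of the episode above 0.03 m).
It also fails if it takes over 64 s, if anything falls off the work surface, if the arm or the gripper's body presses on something with over 40 N, if the wrist force passes 120 N, or if a joint passes its speed limit or range.

## Working session

There is one attempt and no reset: what is moved stays moved. The work goes in short steps, each a Python script; the robot and the scene stay as the last script left them, time stands still between calls to the robot, and variables do not carry over. Pictures are saved under pics/ and viewed, at most 11 in all, crops included, and the job is handed in when it is done.

```bash
mkdir -p pics; python3 - <<'E'
from workcell import r, optics
import numpy as np, cv2
for n in ("top","side"):
    p,d=optics.get_image(n); np.savez(f"{n}0.npz",p=p,d=d,**optics.camera_model(n))
    cv2.imwrite(f"pics/{n}0.png",p[:,:,::-1]); m=optics.camera_model(n); print(n,m["K"],-m["R"].T@m["t"],m["R"])
s=r.read_state(); print(s["time_s"],s["eef_rot"],r.tip_extent)
E
```

```text
top [[621.54148441   0.         332.48386678]
 [  0.         621.54148441 238.32479325]
 [  0.           0.           1.        ]] [ 0.23141134 -0.00990843  1.74447984] [[-0.02942509 -0.99952154 -0.00953205]
 [-0.98457064  0.03062798 -0.17228631]
 [ 0.17249583  0.00431544 -0.9850008 ]]
side [[569.61498376   0.         313.22596408]
 [  0.         569.61498376 230.04495013]
 [  0.           0.           1.        ]] [0.35821867 1.04021883 0.91524031] [[-0.98999933 -0.14063551 -0.01108999]
 [-0.07340973  0.58070216 -0.81079961]
 [ 0.1204672  -0.80187695 -0.58521877]]
0.1 [ 9.79791036e-01  2.00022624e-01 -4.69495039e-05 -6.88175628e-04] 0.025
```

View pics/top0.png

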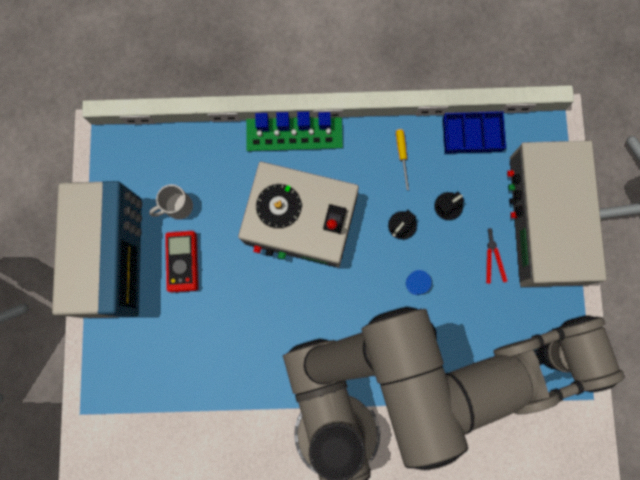

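View pics/side0.png

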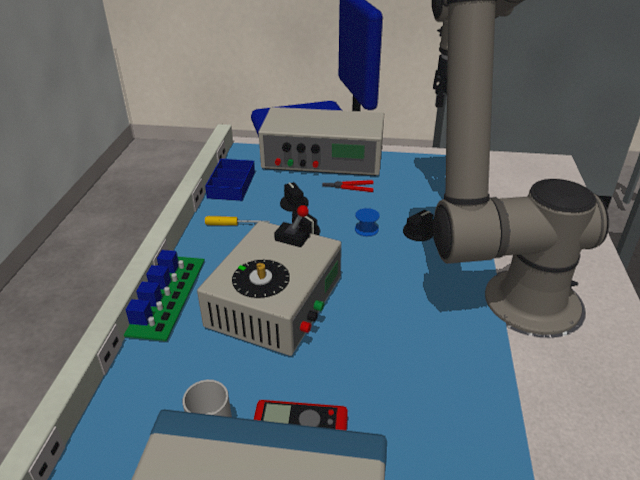

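Knob-like things: top (403,224) = side ~(312,225); top (449,206) = side (292,195); and a third at side (420,225), hidden from the top camera by the arm. Next I'll compute their positions and look at enlarged crops.

```bash
cat > h.py <<'E'
import numpy as np, cv2
class V:
    def __init__(s,n,live=True,f=None):
        if live:
            from workcell import optics
            s.p,s.d=optics.get_image(n); m=optics.camera_model(n)
        else:
            m=np.load(f); s.p,s.d=m["p"],m["d"]
        s.K,s.R,s.t=m["K"],m["R"],m["t"]; s.c=-s.R.T@s.t
    def ray(s,u,v): return s.R.T@np.linalg.inv(s.K)@[u,v,1]
    def plane(s,u,v,z): q=s.ray(u,v); return s.c+q*(z-s.c[2])/q[2]
    def pt(s,u,v): return s.c+s.ray(u,v)*s.d[int(v),int(u)]
    def px(s,X): q=s.K@(s.R@np.array(X,float)+s.t); return q[:2]/q[2]
    def cloud(s):
        v,u=np.mgrid[:480,:640]; q=np.stack([u,v,np.ones_like(u)],-1)@np.linalg.inv(s.K).T*s.d[...,None]
        return (q-s.t)@s.R
    def crop(s,x0,y0,w,h,k): return cv2.resize(s.p[y0:y0+h,x0:x0+w,::-1],None,fx=k,fy=k,interpolation=cv2.INTER_CUBIC)
E
python3 - <<'E'
from h import *
T=V("top",0,"top0.npz");S=V("side",0,"side0.npz")
for u,v in [(403,224),(449,206),(419,283),(334,224),(279,205),(288,189)]: print("T",u,v,T.pt(u,v).round(3))
for u,v in [(292,195),(312,225),(420,225),(367,215),(303,211),(262,270),(243,268)]: print("S",u,v,S.pt(u,v).round(3))
print(T.px(S.pt(420,225)))
a=T.crop(375,180,100,75,4);b=S.crop(390,190,100,75,4);c=S.crop(250,170,100,75,4);d=T.crop(240,160,120,90,1)
d=cv2.resize(T.p[160:265,235:375,::-1],(400,300),interpolation=cv2.INTER_CUBIC)
cv2.imwrite("pics/c1.png",np.vstack([np.hstack([a,b]),np.hstack([c,d])]))
E
```

```text
T 403 224 [ 0.561 -0.199  0.057]
T 449 206 [ 0.609 -0.329  0.054]
T 419 283 [ 0.397 -0.235  0.052]
T 334 224 [ 0.231 -0.01   1.744]
T 279 205 [0.603 0.135 0.154]
T 288 189 [0.654 0.113 0.122]
S 292 195 [ 0.62  -0.308  0.049]
S 312 225 [ 0.544 -0.177  0.043]
S 420 225 [ 0.261 -0.22   0.038]
S 367 215 [ 0.403 -0.24   0.044]
S 303 211 [0.536 0.007 0.211]
S 262 270 [0.603 0.145 0.148]
S 243 268 [0.652 0.117 0.126]
[415.55311201 333.73820473]
```

View pics/c1.png

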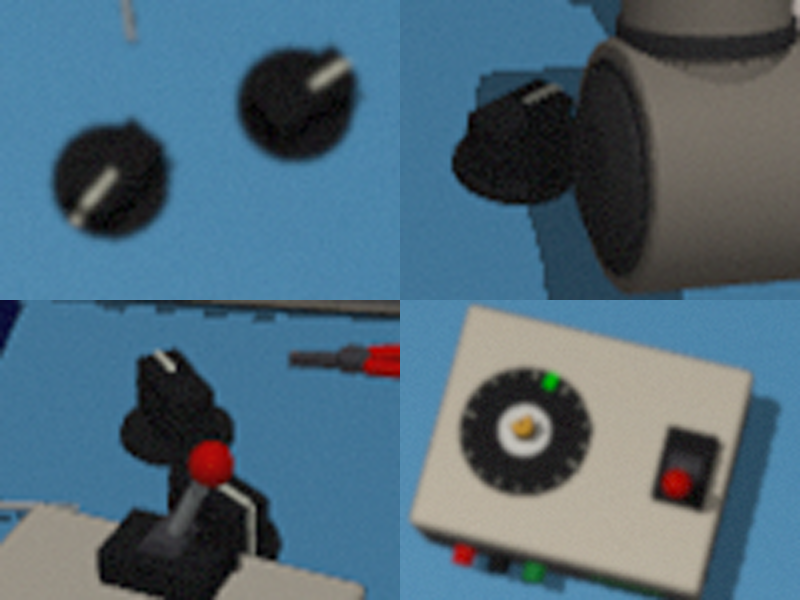

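Of the three visible, top (449,206) at y=-0.329 is farthest right, but the arm could hide another one. I'll swing the arm aside, look again and check.

```bash
python3 - <<'E'
from workcell import r
from h import *
q=list(r.read_state()["joint_positions"]); q[1]=0.0; r.movej(q); q[0]=0.9; r.movej(q)
T=V("top");S=V("side");m=dict(K=T.K,R=T.R,t=T.t);np.savez("top1.npz",p=T.p,d=T.d,**m);np.savez("side1.npz",p=S.p,d=S.d,K=S.K,R=S.R,t=S.t)
print(r.read_state()["time_s"],r.read_state()["eef_pos"])
a=cv2.resize(T.p[90:420,235:610,::-1],(800,600) ,interpolation=cv2.INTER_CUBIC)
cv2.imwrite("pics/t1.png",a)
E
```

```text
3.9917 [0.23768123 0.42158669 0.4281627 ]
```

View pics/t1.png

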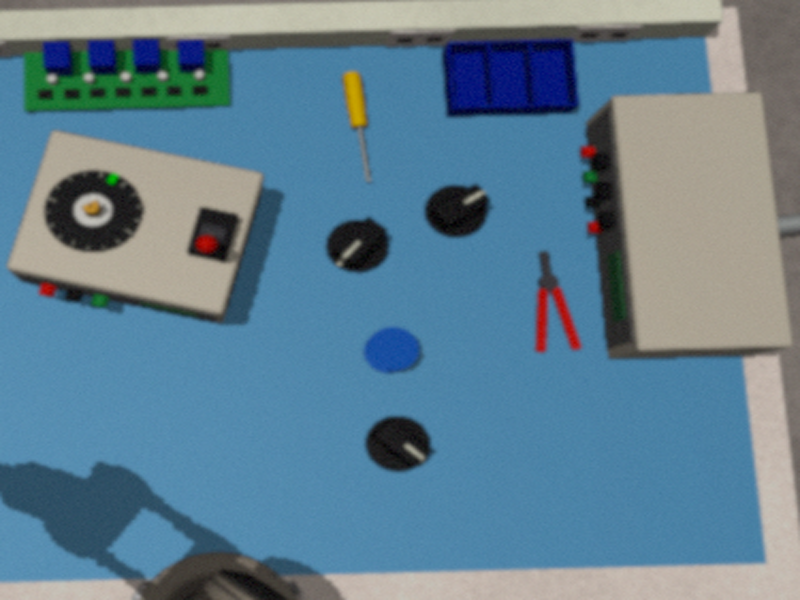

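Three knob-like things in the crop: (357,245), (457,211) and (397,444), and nothing else was hidden. (457,211), full-frame (449,206), is farthest right, so it is the target. Next: metric rectified views of the knob, shaft and dial, averaged over several frames.

```bash
cat >> h.py <<'E'
def avg(n,k):
    vs=[V(n) for _ in range(k)]; o=vs[0]; o.p=np.mean([v.p for v in vs],0).astype(np.float32)
    D=np.stack([v.d for v in vs]); o.d=np.median(D,0); return o
def rect(V,c,z,half,N=400):
    "picture of plane z about c; up = +x world, left = +y"
    w=[(c[0]+half,c[1]+half,z),(c[0]+half,c[1]-half,z),(c[0]-half,c[1]-half,z),(c[0]-half,c[1]+half,z)]
    H=cv2.getPerspectiveTransform(np.float32([V.px(x) for x in w]),np.float32([[0,0],[N,0],[N,N],[0,N]]))
    return np.clip(cv2.warpPerspective(V.p,H,(N,N),flags=cv2.INTER_CUBIC),0,255)[:,:,::-1]
E
python3 - <<'E'
from h import *
T=avg("top",6);S=avg("side",6)
for n,v in (("top2",T),("side2",S)): np.savez(n+".npz",p=v.p,d=v.d,K=v.K,R=v.R,t=v.t)
for n,v in (("T",T),("S",S)):
    C=v.cloud(); x,y,z=C[...,0],C[...,1],C[...,2]
    for nm,c,z0,z1,R in (("knobtop",(.61,-.325),.047,.064,.06),("skirt",(.61,-.325),.004,.02,.06),("tip",(.61,.135),.144,.17,.03),("casetop",(.58,.07),.112,.132,.25)):
        m=(abs(z-z0/2-z1/2)<(z1-z0)/2)&(np.hypot(x-c[0],y-c[1])<R)
        if m.sum()>3:
            P=C[m]; rc=cv2.minAreaRect((P[:,:2]*1000).astype(np.float32)); print(n,nm,m.sum(),np.median(P,0).round(4),rc)
    # green tab / red ball
    p=v.p; g=(p[...,1]>1.6*p[...,0])&(p[...,1]>1.6*p[...,2])&(np.hypot(x-.65,y-.115)<.04)&(z>.1)
    vv,uu=np.nonzero(g); print(n,"green",g.sum(),v.plane(uu.mean(),vv.mean(),.1235).round(4))
    b=(p[...,0]>2.5*p[...,1])&(p[...,0]>100)&(np.hypot(x-.536,y)<.04)&(z>.16); vv,uu=np.nonzero(b); print(n,"ball",uu.mean(),vv.mean(),b.sum(),v.plane(uu.mean(),vv.mean(),.2034).round(4))
im=np.vstack([np.hstack([rect(T,(.605,.135),.155,.03,300),rect(T,(.605,.135),.123,.075,300)]),np.hstack([rect(S,(.605,.135),.155,.03,300),rect(S,(.605,.135),.123,.075,300)])])
cv2.imwrite("pics/r2.png",im)
E
```

```text
T knobtop 308 [ 0.6189 -0.3346  0.0554] ((619.2119750976562, -335.3794860839844), (33.919898986816406, 70.47472381591797), 32.515933990478516)
T skirt 409 [ 0.6064 -0.3289  0.0101] ((609.7413940429688, -320.128173828125), (107.89065551757812, 105.34642028808594), 36.1839714050293)
T tip 50 [0.6052 0.1373 0.1559] ((606.0752563476562, 137.6396484375), (15.634613037109375, 21.63574981689453), 39.98383331298828)
T casetop 7797 [0.5932 0.0933 0.1214] ((593.3919067382812, 86.65294647216797), (280.152587890625, 220.84938049316406), 74.02330780029297)
T green 42 [0.6548 0.1155 0.1235]
T ball 331.1267605633803 223.45070422535213 71 [ 0.5395 -0.0009  0.2034]
S knobtop 174 [ 0.62   -0.3314  0.0525] ((620.2025146484375, -334.55322265625), (34.377662658691406, 70.66375732421875), 32.04036331176758)
S skirt 203 [ 0.6297 -0.3169  0.0081] ((619.666748046875, -328.13311767578125), (82.095947265625, 70.05615234375), 6.795834064483643)
S tip 65 [0.6057 0.1418 0.1525] ((605.6929931640625, 138.4575653076172), (15.3071928024292, 20.29610824584961), 27.51095199584961)
S casetop 7726 [0.5914 0.1161 0.1185] ((592.7349853515625, 86.87271881103516), (280.7362060546875, 219.4861297607422), 74.07526397705078)
S green 34 [0.6565 0.1135 0.1235]
S ball 302.358024691358 210.34567901234567 81 [ 0.5396 -0.0069  0.2034][ WARN:0@4.077] global loadsave.cpp:1063 imwrite_ Unsupported depth image for selected encoder is fallbacked to CV_8U.
```

View pics/r2.png

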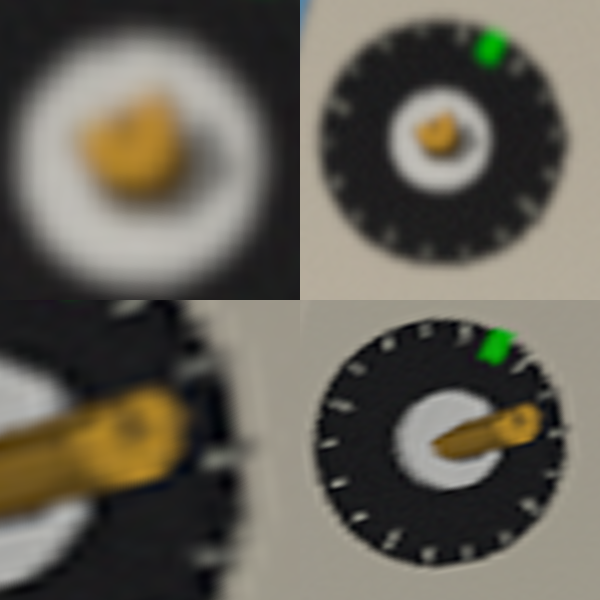

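Results, with both views agreeing to about 1–2 mm:
- **Knob:** (0.6197, -0.335), yaw about -1.01.
- **Shaft axis:** (0.6083, 0.1397). The flat faces upper-left in the top crop (edge (78,145)–(160,90)), so its yaw is about 0.60.
- **Green tab:** direction about -0.49.
- **Switch ball:** about (0.54, -0.004).

Grasp now.

```bash
cat >> h.py <<'E'
def Q(a): return [np.cos(a/2),np.sin(a/2),0.,0.]   # tool down, tool x at world yaw a
KN=np.array([.6197,-.335]);SH=np.array([.6083,.1397]);DY=-.49
E
python3 - <<'E'
from workcell import r, command_gripper
from h import *
best=None
for o in (0,np.pi,-np.pi):
    js=[r.solve_ik([*p,z],Q(a+o)) for p,z,a in ((KN,.045,-1.008),(SH,.2,.6),(SH,.172,-.49))]
    print(o,[None if j is None else np.round(j,2) for j in js])
    if all(j is not None for j in js):
        m=max(abs(j[5]) for j in js)
        if best is None or m<best[0]-.01: best=(m,o)
o=best[1]; print(best); open("off.txt","w").write(str(o))
q=r.read_state()["joint_positions"]
r.reach([*KN,.3],Q(-1.008+o)); r.reach([*KN,.12],Q(-1.008+o))
print(r.move_straight([*KN,.045],speed=.1,max_force=15))
command_gripper(.02,60); s=r.read_state(); print(s["grip_width"],s["grip_force"],s["eef_pos"],s["time_s"])
r.move_straight([*KN,.12],speed=.15)
T=V("top");S=V("side"); s=r.read_state(); print(s["grip_width"],s["contact_force"],s["time_s"])
for n,v in (("T3",T),("S3",S)): np.savez(n+".npz",p=v.p,d=v.d,K=v.K,R=v.R,t=v.t)
c=[int(x) for x in S.px([*KN,.09])];d=[int(x) for x in T.px([*KN,.09])]
cv2.imwrite("pics/g3.png",np.hstack([T.crop(d[0]-50,d[1]-50,100,100,4),S.crop(c[0]-50,c[1]-50,100,100,4)]))
E
```

```text
0 [array([-0.6 ,  0.87,  1.19, -0.  ,  1.09,  1.97]), array([ 0.1 ,  0.57,  1.31, -0.  ,  1.26,  1.07]), array([ 0.1 ,  0.59,  1.35, -0.  ,  1.2 ,  2.16])]
3.141592653589793 [array([-0.6 ,  0.87,  1.19, -0.  ,  1.09, -1.17]), array([ 0.1 ,  0.57,  1.31, -0.  ,  1.26, -2.07]), array([ 0.1 ,  0.59,  1.35, -0.  ,  1.2 , -0.98])]
-3.141592653589793 [array([-0.6 ,  0.87,  1.19, -0.  ,  1.09, -1.17]), array([ 0.1 ,  0.57,  1.31, -0.  ,  1.26, -2.07]), array([ 0.1 ,  0.59,  1.35, -0.  ,  1.2 , -0.98])]
(np.float64(2.0677713981583374), 3.141592653589793)
False
0.03329550281092067 61.072179079055786 [ 0.6199623  -0.33521698  0.04557294] 9.775
0.032939029856063944 [ 0.78145823 -0.22762054 -1.64842468] 10.525
```

View pics/g3.png

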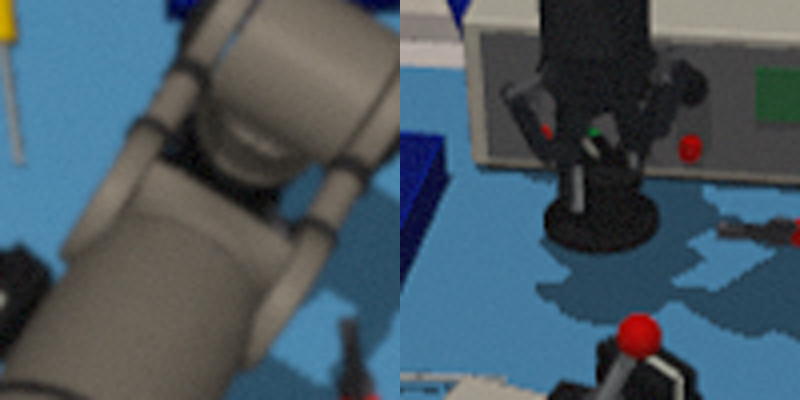

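The side view shows the knob held level by its bar, skirt at (602,220), and the grip width of 33 mm is right. Now carry it over and press onto the shaft, logging the forces.

```bash
python3 - <<'E'
from workcell import r
from h import *
o=np.pi; a=.6+o
r.move_straight([*KN,.32],speed=.3)
r.reach([*SH,.32],Q(a)); r.move_straight([*SH,.215],speed=.15)
f0=np.array(r.read_state()["contact_force"])
hit=r.move_straight([*SH,.174],speed=.04,max_force=6)
s=r.read_state(); print(hit,s["eef_pos"],s["contact_force"]-f0,s["torque"],s["time_s"])
S=avg("side",3);np.savez("S4.npz",p=S.p,d=S.d,K=S.K,R=S.R,t=S.t)
c=[int(x) for x in S.px([*SH,.15])]
cv2.imwrite("pics/s4.png",S.crop(c[0]-50,c[1]-50,100,90,6))
E
```

```text
True [0.60848148 0.1397384  0.19998821] [-1.5149229  -0.1705364   7.01245473] [-0.09124835  0.17028119 -0.00975784] 14.4667[ WARN:0@3.067] global loadsave.cpp:1063 imwrite_ Unsupported depth image for selected encoder is fallbacked to CV_8U.
```

View pics/s4.png

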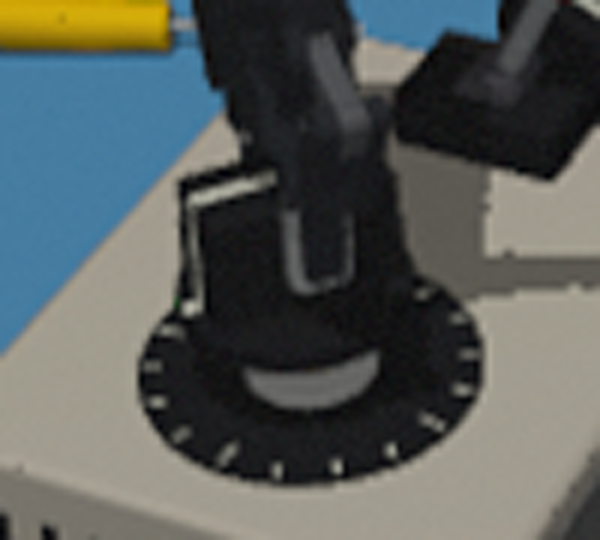

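```bash
python3 - <<'E'
from h import *
S=V("side",0,"S4.npz"); c=[int(x) for x in S.px([*SH,.15])]
for a in (.6,):
  for dx in (-.003,0,.003):
    u=np.array([np.cos(a),np.sin(a)])
    f=lambda k,z:((S.px([*(SH+u*(k+dx)),.1545+z])-np.array(c)+50)*6).round(1)
    print(dx,"pointer",f(.04,.01),"bar top end",f(.035,.055),"base",f(.035,.01))
print("tab dir px",((S.px([*SH,.127])-np.array(c)+50)*6))
E
```

```text
-0.003 pointer [202.6 302.4] bar top end [205.4 195.2] base [216.2 298.2]
0 pointer [194.4 305. ] bar top end [197.  197.7] base [208.  300.8]
0.003 pointer [186.2 307.5] bar top end [188.7 200.2] base [199.9 303.3]
tab dir px [309.38061597 353.74447569]
```

Pointer seen at about (192,310) and bar top end at about (190,197), against predictions of (194,305) and (197,198). The knob sits about 1 mm ahead along its own x. Compliant search: light downward bias, yaw sweep, a few offsets.

```bash
cat > srch.py <<'E'
from workcell import r
from h import *
import sys
o=np.pi
def pose(yaw,dx,dy):
    c,s=np.cos(yaw),np.sin(yaw); return SH+np.array([c*dx-s*dy,s*dx+c*dy])
def run(cands,tmax,y0=.6,amp=.22):
    t0=r.read_state()["time_s"]; sg=1
    for dx,dy in cands:
        for k,yaw in enumerate((y0-sg*amp,y0,y0+sg*amp)):
            r.reach([*pose(yaw,dx,dy),.1988],Q(yaw+o))
            s=r.read_state(); print((dx*1e3,dy*1e3),round(yaw,2),s["eef_pos"][2].round(4),np.round(s["contact_force"],1),np.round(s["torque"][2],2),round(s["time_s"],1))
            if s["eef_pos"][2]<.1993 and s["contact_force"][2]<3: 
                hit=r.move_straight([*pose(yaw,dx,dy),.1725],speed=.05,max_force=12); z=r.read_state()["eef_pos"][2]; print("push",hit,z)
                if z<.19: return True
        sg=-sg
        if r.read_state()["time_s"]-t0>tmax: return False
    return False
E
python3 - <<'E'
from srch import *
print(run([(-.001,0)],5))
E
```

```text
(-1.0, 0.0) 0.38 0.1998 [ 1.6 -0.9  5.2] 0.01 14.9
(-1.0, 0.0) 0.6 0.199 [-0.8 -2.4  4.5] -0.06 15.3
(-1.0, 0.0) 0.82 0.1981 [-2.4 -4.6  0.1] 0.01 15.6
push True 0.18699682479545915
True
```

It engaged (z=0.187), then bound up sideways. I'll correct xy along the lateral force and keep pushing.

```bash
cat > push.py <<'E'
from srch import *
def go(n=8,F=14,gain=1.5e-4,zt=.1722):
    s=r.read_state(); 
    for i in range(n):
        s=r.read_state(); f=np.array(s["contact_force"]); p=np.array(s["eef_pos"]); 
        print(i,p.round(4),f.round(1),np.round(s["torque"],2),round(s["time_s"],1))
        if p[2]<.1738: return True
        q=p.copy(); q[:2]+=np.clip(gain*f[:2],-.0012,.0012)
        r.move_straight([q[0],q[1],p[2]+.0005],speed=.02)
        r.move_straight([q[0],q[1],zt],speed=.04,max_force=F)
    return False
E
python3 -c "
from push import *
print(go(5))"
```

```text
0 [0.6071 0.1379 0.187 ] [ 3.2 -0.4 -7.7] [ 0.05 -0.69 -0.06] 15.9
1 [0.6073 0.1378 0.1862] [ 0.  -0.6  4. ] [-0.09 -0.02 -0.04] 16.4
2 [0.6075 0.1377 0.1856] [ 0.4 -0.5  2.8] [-0.06 -0.02 -0.1 ] 16.9
3 [0.6077 0.1376 0.1848] [ 0.5 -0.3  1.8] [-0.12 -0.04 -0.13] 17.3
4 [0.6078 0.1376 0.1839] [ 0.5 -0.2  2.4] [-0.15 -0.01 -0.11] 17.8
False
```

```bash
python3 -c "
from push import *
print(go(4,F=30,gain=1e-4))"
```

```text
0 [0.6079 0.1376 0.1831] [ 0.5 -0.4  2.5] [-0.06  0.01 -0.08] 18.2
1 [0.6078 0.1375 0.1796] [ 1.9 -0.  -2.6] [-0.07 -0.27 -0.05] 18.7
2 [0.6078 0.1375 0.1767] [ 0.9  0.1 -0.1] [-0.06 -0.12 -0.11] 19.2
3 [0.6079 0.1375 0.1744] [-2.9 -0.6  8.5] [-0.1   0.65 -0.16] 19.7
False
```

```bash
python3 - <<'E'
from push import *
s=r.read_state();p=s["eef_pos"]
for F in (30,30):
    print(r.move_straight([p[0],p[1],.1705],speed=.03,max_force=F)); s=r.read_state(); print(s["eef_pos"],np.round(s["contact_force"],1),np.round(s["torque"],2),s["grip_width"],s["time_s"])
S=avg("side",3);np.savez("S5.npz",p=S.p,d=S.d,K=S.K,R=S.R,t=S.t)
c=[int(x) for x in S.px([*SH,.15])]
cv2.imwrite("pics/s5.png",S.crop(c[0]-50,c[1]-50,100,90,6).astype(np.uint8))
u=np.array([np.cos(.82),np.sin(.82)]);f=lambda z:((S.px([*(SH+u*.035),.127+z])-np.array(c)+50)*6).round(1)
print(f(.055),f(.01),"2mm up",((S.px([*(SH+u*.035),.184])-np.array(c)+50)*6))
E
```

```text
False
[0.60784425 0.1375202  0.17338886] [-4.4 -1.7 12.9] [-0.05  0.88 -0.12] 0.0332657505394903 20.5167
False
[0.60783959 0.13752914 0.17337149] [-5.  -0.9 13.3] [-0.11  0.77 -0.12] 0.03320497379775603 20.7667
[214.1 273.1] [224.6 373.5] 2mm up [213.58391412 268.49540914]
```

View pics/s5.png

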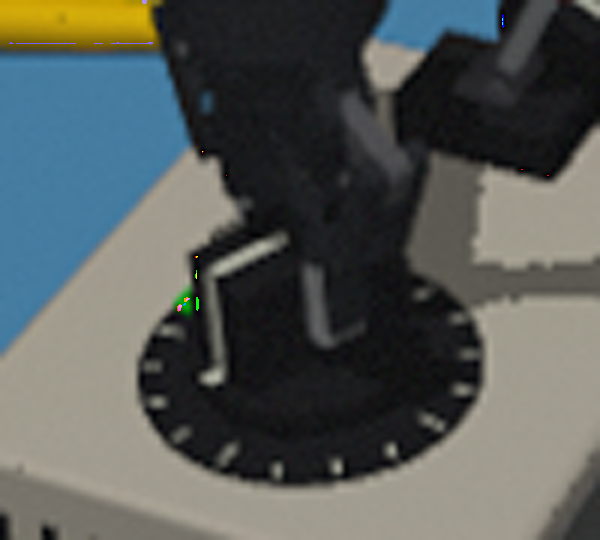

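It is seated: the pointer is at (212,378) and the bar end at about (207,270), matching the predicted home position, with a hard stop at z=0.1734. Now turn to the tab in compliant steps.

```bash
python3 - <<'E'
from push import *
s=r.read_state(); p=np.array(s["eef_pos"])[:2].copy(); b=np.array([0,0])
for yaw in np.linspace(.82,DY,7)[1:]:
    r.reach([*p,.1725],Q(yaw+o)); s=r.read_state(); f=np.array(s["contact_force"])
    p=p+np.clip(1e-4*f[:2],-.0006,.0006)
    print(round(yaw,2),np.round(s["eef_pos"],4),f.round(1),np.round(s["torque"],2),round(s["time_s"],1))
r.reach([*p,.1725],Q(DY+o)); r.hold(.3)
S=avg("side",3);T=avg("top",3)
for n,v in (("S6",S),("T6",T)): np.savez(n+".npz",p=v.p,d=v.d,K=v.K,R=v.R,t=v.t)
c=[int(x) for x in S.px([*SH,.15])];d=[int(x) for x in T.px([*SH,.15])]
cv2.imwrite("pics/s6.png",np.clip(S.crop(c[0]-50,c[1]-50,100,90,6),0,255).astype(np.uint8))
u=np.array([np.cos(DY),np.sin(DY)])
for k,z in ((.04,.137),(.035,.182),(.054,.1235)): print(k,((S.px([*(SH+u*k),z])-np.array(c)+50)*6).round(1))
E
```

```text
0.6 [0.6073 0.1374 0.1727] [-1.3 -0.7  0.3] [-0.2   0.43 -0.03] 21.2
0.38 [0.6072 0.1375 0.1726] [-5.1 -0.9  2.9] [-0.1   0.73 -0.02] 21.6
0.16 [0.607  0.1376 0.1726] [-4.5  1.3  3. ] [ 0.19  0.66 -0.05] 21.9
-0.05 [0.6069 0.1378 0.1726] [-3.1  1.1  1.3] [ 0.3   0.46 -0.06] 22.2
-0.27 [0.6068 0.1379 0.1726] [-1.2  2.4  1.8] [ 0.52  0.16 -0.01] 22.5
-0.49 [0.6067 0.1381 0.1725] [-0.2  3.9 -0.8] [ 0.58 -0.04 -0.01] 22.9
0.04 [222.6 290.5]
0.035 [223.  196.3]
0.054 [196.7 305.1]
```

View pics/s6.png

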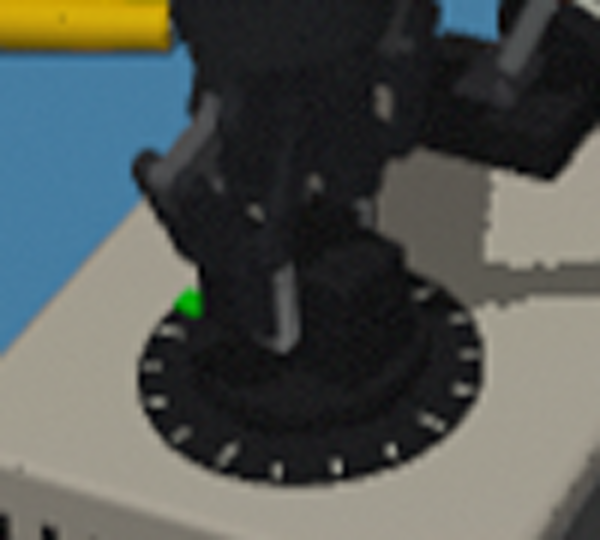

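The knob turned with the hand, and the line is now hidden by the finger. Release, retreat to the pre-switch position, and measure the line against the tab.

```bash
python3 - <<'E'
from push import *
from workcell import command_gripper
p=np.array(r.read_state()["eef_pos"])
command_gripper(.065); r.move_straight([p[0],p[1],.30],speed=.15); command_gripper(0.)
r.reach([.4905,.012,.32],Q(-.278+o)); print(r.read_state()["time_s"],r.read_state()["joint_positions"].round(2) if hasattr(r.read_state()["joint_positions"],"round") else "")
S=avg("side",4);T=avg("top",4)
for n,v in (("S7",S),("T7",T)): np.savez(n+".npz",p=v.p,d=v.d,K=v.K,R=v.R,t=v.t)
for n,v in (("T",T),("S",S)):
    C=v.cloud(); m=(abs(C[...,2]-.182)<.008)&(np.hypot(C[...,0]-SH[0],C[...,1]-SH[1])<.045); P=C[m]
    print(n,m.sum(),np.median(P,0).round(4),cv2.minAreaRect((P[:,:2]*1000).astype(np.float32)))
im=np.vstack([np.hstack([rect(T,SH,.182,.075,300),rect(T,SH,.1235,.075,300)]),np.hstack([rect(S,SH,.182,.075,300),rect(S,SH,.1235,.075,300)])])
cv2.imwrite("pics/r7.png",im.astype(np.uint8))
E
```

```text
26.475 [-0.13  0.23  1.5   0.    1.41 -1.42]
T 344 [0.6058 0.1394 0.1828] ((609.1322021484375, 138.49998474121094), (34.27247619628906, 70.96643829345703), 63.50273895263672)
S 399 [0.6081 0.1418 0.1801] ((609.8302612304688, 138.55662536621094), (34.15042495727539, 72.072021484375), 63.87949752807617)
```

View pics/r7.png

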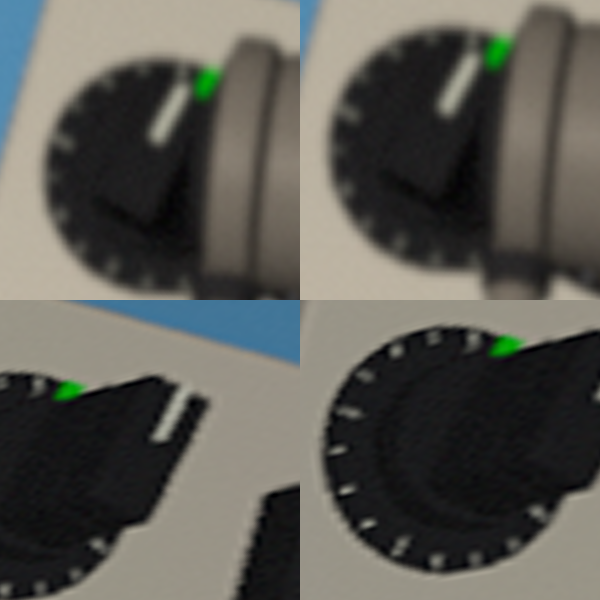

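The bar is at -0.46 rad against the tab at about -0.48, so the line end is about 1 mm off sideways, and the bar top at about 0.1815 is home. Throw the switch.

```bash
python3 - <<'E'
from push import *
P=np.array([.5655,-.0094]); X=np.array([.9616,-.2744])
g=lambda k,z:[*(P+X*k),z]
print(r.move_straight(g(-.078,.215),speed=.15,max_force=15))
print(r.move_straight(g(.016,.215),speed=.06,max_force=12))
s=r.read_state(); print((np.array(s["eef_pos"])[:2]-P)@X,np.round(s["contact_force"],1),s["time_s"])
r.move_straight(g(-.03,.215)); r.move_straight(g(-.03,.34)); r.reach([.40,-.25,.34],Q(-.278+o))
S=avg("side",2);T=avg("top",2)
for n,v in (("T",T),("S",S)):
    C=v.cloud(); x,y,z=C[...,0],C[...,1],C[...,2]; p=v.p
    b=(p[...,0]>2.5*p[...,1])&(p[...,0]>100)&(np.hypot(x-.565,y)<.08)&(z>.16); vv,uu=np.nonzero(b); q=v.plane(uu.mean(),vv.mean(),.2034); print(n,"ball x'",(q[:2]-P)@X,b.sum())
    m=(abs(z-.182)<.008)&(np.hypot(x-SH[0],y-SH[1])<.045); print(cv2.minAreaRect((C[m][:,:2]*1000).astype(np.float32)),np.median(C[m],0))
cv2.imwrite("pics/f8.png",np.hstack([T.crop(230,150,140,130,3),S.crop(180,180,140,130,2.86 and 3)]).astype(np.uint8)[:, :800])
E
```

```text
False
True
0.01008387537339125 [-1.2  0.3  0.7] 29.1
T ball x' 0.03411914126449237 51
((609.1260375976562, 138.43441772460938), (35.114173889160156, 71.15985870361328), 63.80812072753906) [0.6082481  0.13760669 0.18253206]
S ball x' 0.03613931393341598 76
((609.3189086914062, 138.93441772460938), (35.1471061706543, 70.76969909667969), 62.52059555053711) [0.60789612 0.14173723 0.18003481]
```

View pics/f8.png

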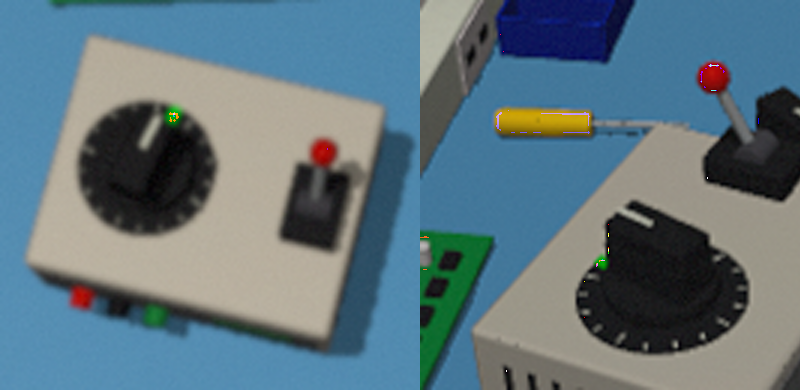

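The switch is over: the ball at (323,152) is now on the far side, x' about +34 mm. The knob is home and its line points at the tab at (173,117). Handing in.

```bash
python3 -c "
from workcell import r
print(r.finish_job())"
```

```text
the job is handed in; nothing more can be done
None
```

The knob is fully home on the shaft with its white line on the green tab (about 1 mm off sideways), the switch is thrown to the far side, and the job was handed in at about 31 s; no verdict was returned.

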